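# Pack three instrument cases into the transport crate

## Task

Pack up the drilling kit: put the long, the medium and the small metal instrument case into the grey plastic crate so that all three fit at once, side by side, each standing upright and flat on the crate's floor. Keep the cases upright on the way (each has a black grip on its lid to lift it by), lower them in gently rather than dropping them, leave the skull model, the drill and the saline bottle alone, and let go of everything.

Things in the scene. Friction and masses are not known exactly. Their poses are not given: they have to be found in the camera images.
- crate_in (a point): Small open grey plastic crate, fixed to the table. Inside 172 mm (its x) by 126 mm (its y); walls and floor 4 mm thick, rim 45 mm above the table. This point is the centre of its inner floor, 4 mm above the table; z up. The cases are 50 mm high, so their lids end 9 mm above the rim.
- long_case_mid (a point): Loose closed aluminium case, 162 (its x) by 56 (its y) by 50 mm high, about 0.36 kg. A black grip stands in the middle of its lid: an upright block 14 mm thick (along x), 40 mm long (along y), 35 mm tall, its top 85 mm above the case's underside; pinch it across the 14 mm. This point is the centre of the case without its grip, 25 mm above its underside; z up.
- medium_case_mid (a point): Loose closed aluminium case, 98 (its x) by 60 (its y) by 50 mm high, about 0.26 kg. The same black grip in the middle of its lid: 14 mm thick (along x), 40 mm long (along y), 35 mm tall, its top 85 mm above the underside. This point is the centre of the case without its grip, 25 mm above its underside; z up.
- small_case_mid (a point): Loose closed aluminium case, 60 (its x) by 60 (its y) by 50 mm high, about 0.17 kg. The same black grip in the middle of its lid: 14 mm thick (along x), 40 mm long (along y), 35 mm tall, its top 85 mm above the underside. This point is the centre of the case without its grip, 25 mm above its underside; z up.
- skull_model_mid (a point): Bone-coloured plastic skull model on a small block, about 115 mm wide and 126 mm high, loose, to be left alone. This point is 60 mm above its underside.
- drill_mid (a point): Dark surgical hand drill, 180 mm long, 34 mm wide and 26 mm high, loose, lying on the table on two small grey feet, to be left alone. This point lies on its axis near mid-length, 16 mm above the table; x along it towards the bit.
- saline_mid (a point): White plastic bottle, 60 mm across and 130 mm high, loose and standing, to be left alone. This point is at its centre, 65 mm above the table.
Not all that is in view belongs to the job. Leave any green or red look-alike of the part that bears long_case_mid alone. Leave any blue look-alike of the part that bears small_case_mid alone.

How it is judged:
By the outcome, as a careful person would: the job done as asked, in the order asked, and still so for the second after the job is handed in, with the robot touching nothing.
It also fails if it takes over 72 s, if anything falls off the work surface, if the arm or the gripper's body presses on something with over 40 N, if the wrist force passes 120 N, or if a joint passes its speed limit or range.

## Robot

A 7-joint arm with a two-finger parallel gripper is mounted at the origin on the work surface. World frame = base frame: x ahead of the robot, y to its left, z up, the work surface at z = 0. Lengths are in mm, angles in degrees, forces in N, time in s.
With the tool pointing down it reaches from about 400 to 850 mm from the base axis. Payload 4.5 kg.
Tool frame: the origin (TCP) lies at the very end of the fingers, on their centre line; the grasp point (between the pads) lies hold_point_z behind it (hold_point_z is the distance from the TCP to the grasp point, in mm); z points along the fingers, y is the direction in which the jaws open and shut (so a half turn about z gives the same grasp; the last joint's range is limited). The gripper opens to 88 mm and grips with 3 to 60 N. Pads are 18 mm wide; open, the fingers measure 123 mm over their backs; the gripper's body (75 mm by 187 mm) begins 45 mm behind the grasp point.
Start: joints at [66.566, 39.483, -11.15, 89.685, 9.013, 51.709, -12.324], TCP at [267.825, -564.733, 238.743] pointing down, gripper open.
Joint ranges: [-172.22, 172.22], [-26.19, 119.32], [-84.43, 86.54], [7.71, 146.69], [-57.33, 237.33], [2.42, 119.75], [-152.13, 152.13]. Speed limits (degrees/s): [147.25, 147.25, 180, 180, 180, 180, 180].

## Interface

Orientations are given as [roll, pitch, yaw] about the fixed x, y, z axes, in that order (R = Rz(yaw) Ry(pitch) Rx(roll)).
In Python, from rig import * gives the robot as it stands. The module is installed in compiled form; this text tells all that it offers.
- The arm moves only by the tool carry_out, never from a script. Its argument "series" is a list of rows, each a list of 7 numbers: the shift along the tool's x, y, z in mm, then the turn, a rotation vector about the tool's x, y, z in degrees, then the opening, from 0 (shut) to 1 (fully open). In form: [[dx, dy, dz, rx, ry, rz, hand], ...]. A call has exactly 10 rows; each row is the pose to reach, as a shift and turn from the pose measured when the call began, along the tool's axes at that moment; what a row does not reach only later rows make up. A row lasts 1/8 s, in which the tool goes at most 62.5 mm and 10.7 degrees, less where a joint would pass 70% of its speed; a pose out of reach is approached as far as the arm can. A call with a gripper value outside its range is refused whole. The fingers move at their own pace and stop on an object; the grip force is fixed at half the most. Time passes only in rows, so rows that repeat a pose let the fingers close, or fill a call up. It gives the time, the measured TCP pose, the force and the opening at its end, in the units of the state.
- state(): the state, without advancing time (a new reading comes with each control period).
- snapshot(name): name is "scene" or "top"; returns the picture (400x640x3 uint8, red, green, blue); there is no depth.
- get_calibration(name): a dict with "fx", "fy", "cx", "cy" (pixels), "cam_to_world" (4x4, takes a point from camera to world coordinates). Camera axes: x right, y down, z forward; pixel columns grow to the right and rows downward; lengths in mm; the calibration is good to about 2 mm. A picture is of the moment at which its call begins. get_calibration takes no time and is no camera call.
- close_job(): hands the job in, once; it reports no verdict.
The state is a dict: "t": time; "q": joint angles; "dq": joint speeds; "joint_efforts": joint torques, N m; "tcp_pos": TCP position; "orientation": TCP orientation; "force": force on the tool from outside, world axes, zero at the start; "moment": the same for the moment, N m; "opening": finger opening in mm.
Only numpy, scipy, OpenCV 4.12 (cv2) and the standard library are available. Lean on these libraries where they do the work, as an engineer would, in place of code of your own. Each camera call takes 0.05 s, during which the arm holds its last target. There are 200 camera calls.

## Working session

There is one attempt and no reset: what is moved stays moved. The work goes in short steps, Python scripts to look and compute and a tool call to move; the robot and the scene stay as the last step left them, time stands still between calls to the robot, and variables do not carry over. Pictures are saved under pics/ and viewed, about 8 in all and at most 12, crops included, and the job is handed in when it is done.

Besides the shell and the picture viewer there is one more tool, called after "Request:" by a JSON object that holds its "fn" and its "kwargs", one argument or row to a line. carry_out: Moves the arm, as the interface text tells. Its arguments: {"type":"object","properties":{"series":{"type":"array"}},"required":["series"]}

```bash
mkdir -p pics; python3 - <<'E'
from rig import *
import cv2
for n in ("scene","top"):
    cv2.imwrite(f"pics/{n}0.png",snapshot(n)[:,:,::-1]); c=get_calibration(n); print(n,c)
s=state();print(s)
E
```

```text
scene {'fx': 418.3360626734453, 'fy': 418.3360626734453, 'cx': 325.86746105581994, 'cy': 204.4289175840612, 'cam_to_world': array([[-8.47248933e-01,  3.14268736e-01, -4.28257408e-01,
         1.06804479e+03],
       [ 5.30800395e-01,  5.31991230e-01, -6.59724391e-01,
         7.99101138e+02],
       [ 2.04984345e-02, -7.86269987e-01, -6.17542971e-01,
         8.12031671e+02],
       [ 0.00000000e+00,  0.00000000e+00,  0.00000000e+00,
         1.00000000e+00]])}
top {'fx': 363.5379887710917, 'fy': 363.5379887710917, 'cx': 317.0641720767275, 'cy': 208.95357416697198, 'cam_to_world': array([[ 3.01012772e-02, -9.97239686e-01,  6.78743031e-02,
         4.82554937e+02],
       [-9.99470200e-01, -3.08704541e-02, -1.03118919e-02,
         1.41960771e+01],
       [ 1.23787384e-02, -6.75279421e-02, -9.97640589e-01,
         1.02423068e+03],
       [ 0.00000000e+00,  0.00000000e+00,  0.00000000e+00,
         1.00000000e+00]])}
{'t': 0.1, 'q': array([ 66.56648136,  39.52862886, -11.14358226,  89.73831705,
         9.0132867 ,  51.70717824, -12.32632701]), 'dq': array([ 0.12215462, -0.09972494,  0.08608534, -0.11010181, -0.05844514,
       -0.04113751, -0.04563243]), 'joint_efforts': array([-2.62851878e-03, -5.28497493e+01, -1.27147414e+00, -1.53837901e+01,
       -5.25936310e-02,  1.95313973e-03, -2.56464563e-05]), 'tcp_pos': array([ 267.50050508, -564.25178841,  237.9895437 ]), 'orientation': array([-1.79907974e+02,  7.89750852e-03,  2.53715894e+01]), 'force': array([-0.80662316, -1.00577135,  0.21580567]), 'moment': array([0.00765285, 0.0243983 , 0.0748359 ]), 'opening': 87.8828570862004}
```

View pics/top0.png

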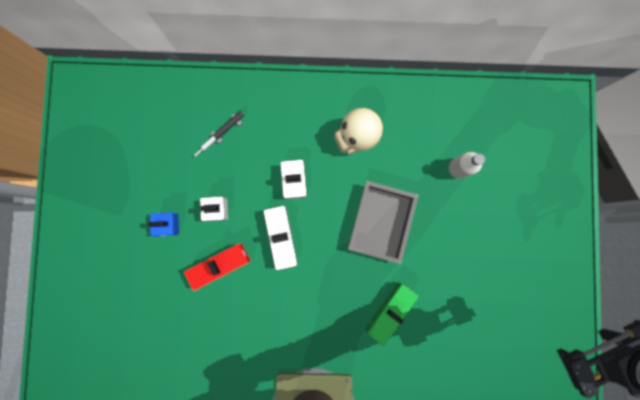

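View pics/scene0.png

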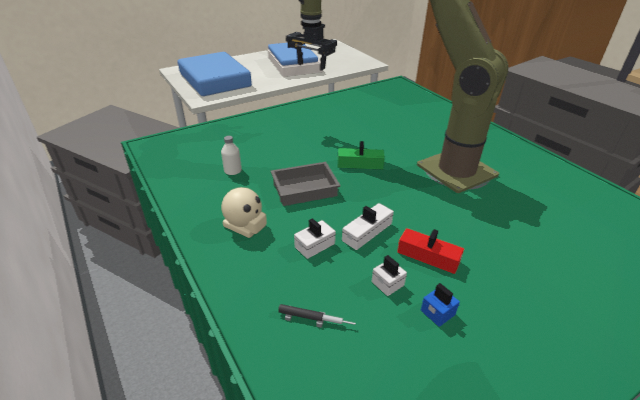

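```bash
cat > h.py <<'E'
from rig import *
import numpy as np, cv2
from scipy.optimize import minimize
S=4
def proj(c,P):
    M=np.linalg.inv(c["cam_to_world"]); p=P@M[:3,:3].T+M[:3,3]
    return np.c_[c["fx"]*p[:,0]/p[:,2]+c["cx"],c["fy"]*p[:,1]/p[:,2]+c["cy"]]
def unproj(c,uv,z):
    T=c["cam_to_world"]; d=T[:3,:3]@[(uv[0]-c["cx"])/c["fx"],(uv[1]-c["cy"])/c["fy"],1]
    return (T[:3,3]+d*(z-T[2,3])/d[2])[:2]
def box(x,y,a,lx,ly,z0,z1):
    c,s=np.cos(np.radians(a)),np.sin(np.radians(a))
    return np.array([[x+c*i*lx/2-s*j*ly/2,y+s*i*lx/2+c*j*ly/2,z] for i in(-1,1) for j in(-1,1) for z in(z0,z1)])
def boxes(dim,p,z=0):
    if dim=="crate": return [box(*p,180,134,0,45)]
    return [box(*p,*dim,z,z+50),box(*p,14,40,z+50,z+85)]
def mask(im,uv,r):
    f=im.astype(float); m=(f[...,1]-np.maximum(f[...,0],f[...,2])<0.25*f[...,1]).astype(np.uint8)
    n,l=cv2.connectedComponents(m); u,v=map(int,uv); w=l[v-2:v+3,u-2:u+3]; w=w[w>0]
    m=(l==np.bincount(w).argmax()).astype(np.uint8); return m
def fit(cams,ims,uvs,dim,p0,z=0):
    R=[]
    for n in cams:
        m=mask(ims[n],uvs[n],0); x,y,w,h=cv2.boundingRect(m); x-=6;y-=6;w+=12;h+=12
        R.append((get_calibration(n),x,y,w,h,m[y:y+h,x:x+w].astype(float)))
    def cost(p):
        e=0
        for c,x,y,w,h,m in R:
            r=np.zeros((h*S,w*S),np.uint8)
            for b in boxes(dim,p,z):
                q=cv2.convexHull(((proj(c,b)-[x,y]+.5)*S*16-8).round().astype(np.int32))
                cv2.fillConvexPoly(r,q,1,shift=4)
            r=cv2.resize(r.astype(float),(w,h),interpolation=cv2.INTER_AREA)
            e+=np.abs(r-m).sum()/m.sum()
        return e/len(R)
    best=None
    for a in p0[2]:
        s=np.array([p0[0],p0[1],a]); 
        o=minimize(cost,s,method="Nelder-Mead",options=dict(initial_simplex=[s,s+[15,0,0],s+[0,15,0],s+[0,0,15]],xatol=.02,fatol=1e-5))
        if best is None or o.fun<best.fun: best=o
    return best.x.round(1),round(best.fun,3)
D=dict(long=(162,56),medium=(98,60),small=(60,60),crate="crate")
E
python3 - <<'E'
from h import *
import rig; print([k for k in dir(rig) if k[0]!='_'], getattr(rig,'hold_point_z',None))
ims={n:cv2.imread(f"pics/{n}0.png")[:,:,::-1] for n in("top","scene")}
U=dict(long=((275,225),(375,230)),medium=((290,190),(310,243)),small=((212,202),(387,280)),crate=((383,222),(305,185)))
for k,(t,s) in U.items():
    uv=dict(top=t,scene=s); p=unproj(get_calibration("top"),t,30)
    for cams in(["top"],["scene"],["top","scene"]): print(k,cams,*fit(cams,ims,uv,D[k],(*p,range(-90,90,30))))
a=cv2.resize(ims["top"][140:290,180:330],None,fx=2.6,fy=2.6,interpolation=3)
b=cv2.resize(ims["scene"][190:330,280:470],None,fx=2,fy=2,interpolation=3); b=cv2.copyMakeBorder(b,0,a.shape[0]-b.shape[0],0,0,0)
cv2.imwrite("pics/crop.png",np.hstack([a,b])[:,:,::-1])
E
```

```text
['MotionError', 'close_job', 'get_calibration', 'hold_point_z', 'snapshot', 'state'] 18.700000000000003
long ['top'] [468.1 102.9  15. ] 0.136
long ['scene'] [ 470.1  101.8 -166.2] 0.032
long ['top', 'scene'] [469.7 101.7  14. ] 0.085
medium ['top'] [631.5  72.6   2.1] 0.136
medium ['scene'] [630.   71.3   6.8] 0.031
medium ['top', 'scene'] [630.1  71.4   6. ] 0.088
small ['top'] [542.2 286.8 -80.3] 0.126
small ['scene'] [542.8 287.    4.8] 0.041
small ['top', 'scene'] [543.1 287.    5.8] 0.087
crate ['top'] [ 513.5 -177.8  -11.4] 0.166
crate ['scene'] [ 519.8 -176.8  -12.3] 0.077
crate ['top', 'scene'] [ 519.2 -178.3  -11.5] 0.123
```

View pics/crop.png

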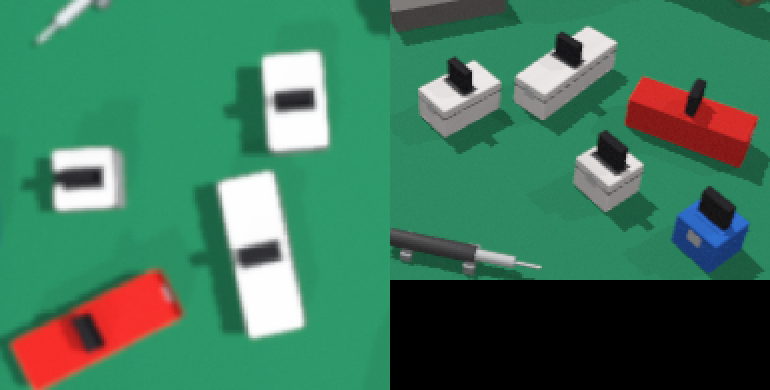

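Candidates for the long case are white (279,238), red (216,267) and green (393,313). For the small case they are white (212,209) and blue (163,224). The white ones are bare aluminium, while the coloured ones are the excluded look-alikes. The crop confirms white long, medium and small, each with a grip. Next I'll refine the crate, whose top and scene fits disagree by 6 mm.

```bash
python3 - <<'E'
import h
from h import *
ims={n:cv2.imread(f"pics/{n}0.png")[:,:,::-1] for n in("top","scene")}
def mk(th):
    def mask(im,uv,r):
        f=im.astype(float); m=(f[...,1]-np.maximum(f[...,0],f[...,2])<th*f[...,1]).astype(np.uint8)
        n,l=cv2.connectedComponents(m); u,v=map(int,uv); w=l[v-2:v+3,u-2:u+3]; w=w[w>0]
        return (l==np.bincount(w).argmax()).astype(np.uint8)
    return mask
for th in(.12,.35,.45):
    h.mask=mk(th)
    for k,t,s in(("crate",(383,222),(305,185)),("long",(275,225),(375,230))):
        uv=dict(top=t,scene=s); p=unproj(get_calibration("top"),t,30)
        for c in("top","scene"): print(th,k,c,*fit([c],ims,uv,D[k],(*p,[-10,15])))
m=h.mask(ims["top"],(383,222),0)*120+60
a=cv2.resize(ims["top"][165:280,330:435],None,fx=4,fy=4,interpolation=3)
h.mask=mk(.25);m=h.mask(ims["top"],(383,222),0)[165:280,330:435]*255
m=cv2.cvtColor(cv2.resize(m,None,fx=3,fy=3,interpolation=0),cv2.COLOR_GRAY2RGB)
m=cv2.copyMakeBorder(m,0,a.shape[0]-m.shape[0],0,0,0)
cv2.imwrite("pics/crate.png",np.hstack([a,m])[:,:,::-1])
E
```

```text
0.12 crate top [ 517.3 -176.5  -12.1] 0.1
0.12 crate scene [ 517.3 -177.8  -13.2] 0.039
0.12 long top [470.  102.6  13.6] 0.051
0.12 long scene [470.1 101.2  14.7] 0.05Traceback (most recent call last):
  File "<stdin>", line 14, in <module>
  File "h.py", line 39, in fit
    o=minimize(cost,s,method="Nelder-Mead",options=dict(initial_simplex=[s,s+[15,0,0],s+[0,15,0],s+[0,0,15]],xatol=.02,fatol=1e-5))
    res = _minimize_neldermead(fun, x0, args, callback, bounds=bounds,
                               **options)
    fsim[k] = func(sim[k])
              ~~~~^^^^^^^^
    fx = function(np.copy(x), *(wrapper_args + args))
  File "h.py", line 34, in cost
    e+=np.abs(r-m).sum()/m.sum()
              ~^~
ValueError: operands could not be broadcast together with shapes (412,652) (6,6)
```

```bash
sed -i 's/<0.25\*/<0.12*/' h.py; cat >> h.py <<'E'
from scipy.spatial.transform import Rotation as Ro
C=(517.3,-177.2,-12.6)
def slot(x,y):
    a=np.radians(C[2]); return C[0]+np.cos(a)*x-np.sin(a)*y, C[1]+np.sin(a)*x+np.cos(a)*y
def plan(*tg):
    s=state(); R=Ro.from_euler("xyz",s["orientation"],degrees=True); print("now",s["t"],s["tcp_pos"].round(1),s["orientation"].round(1),"q",s["q"].round(0),"F",s["force"].round(1),"open",s["opening"].round(1))
    for x,y,z,w in tg:
        T=Ro.from_euler("xyz",[180,0,w],degrees=True)
        print((R.inv().apply(np.array([x,y,z])-s["tcp_pos"])).round(1),(R.inv()*T).as_rotvec(degrees=True).round(1))
E
python3 - <<'E'
from h import *
ims={n:cv2.imread(f"pics/{n}0.png")[:,:,::-1] for n in("top","scene")}
for k,t,s in(("medium",(290,190),(310,243)),("small",(212,202),(387,280))):
    uv=dict(top=t,scene=s); p=unproj(get_calibration("top"),t,30)
    for c in("top","scene"): print(k,c,*fit([c],ims,uv,D[k],(*p,[-5,5,15])))
print(slot(0,31.7),slot(-32.3,-29.7),slot(51.3,-29.7))
plan((480,-200,220,65),(470,102,160,104.2),(470,102,54,104.2))
E
```

```text
medium top [630.5  72.3   5.6] 0.066
medium scene [630.2  70.9   8.1] 0.063
small top [542.5 287.4   6. ] 0.05
small scene [543.5 286.3   7.1] 0.082
(np.float64(524.2151407522704), np.float64(-146.2634386465417)) (np.float64(479.29903431990107), np.float64(-199.13870113247248)) (np.float64(560.8856756179804), np.float64(-217.3754761132234))Traceback (most recent call last):
  File "<stdin>", line 7, in <module>
  File "h.py", line 48, in plan
    s=state(); R=Ro.from_euler("xyz",s["orientation"],degrees=True); print("now",s["t"],s["tcp_pos"].round(1),s["orientation"].round(1),"q",s["q"].round(0),"F",s["force"].round(1),"open",s["opening"].round(1))
                                                                                                                                                                                           ^^^^^^^^^^^^^^^^^^
AttributeError: 'float' object has no attribute 'round'
```

```bash
sed -i 's/s\["opening"\].round(1)/round(s["opening"],1)/' h.py
python3 - <<'E'
from h import *
plan((480,-200,220,65),(470,102,160,104.2),(470,102,54,104.2))
E
```

```text
now 0.1 [ 267.5 -564.3  238. ] [-179.9    0.    25.4] q [ 67.  40. -11.  90.   9.  52. -12.] F [-0.8 -1.   0.2] open 87.9
[ 348.1 -238.    18.3] [ -0.1  -0.  -39.6]
[ 468.5 -515.1   78.8] [ -0.1  -0.1 -78.8]
[ 468.5 -514.9  184.8] [ -0.1  -0.1 -78.8]
```

Request:
{"fn": "carry_out", "kwargs": {
  "series": [
    [50, -34, 3, 0, 0, -6, 1],
    [100, -68, 5, 0, 0, -12, 1],
    [149, -102, 8, 0, 0, -18, 1],
    [199, -136, 10, 0, 0, -24, 1],
    [249, -170, 13, 0, 0, -30, 1],
    [298, -204, 16, 0, 0, -36, 1],
    [348, -238, 18, 0, 0, -42, 1],
    [370, -290, 28, 0, 0, -50, 1],
    [392, -342, 38, 0, 0, -58, 1],
    [410, -385, 47, 0, 0, -65, 1]
  ]
}}

```text
t: 1.35
tcp_pos: [472.5, -38.3, 191.2]
orientation: [-179.9, -0.1, 90.7]
force: [-0.0, 0.4, 0.6]
opening: 88.4
```

```bash
python3 - <<'E'
from h import *
plan((470,102,130,104.2),(470,102,54,104.2))
E
```

```text
now 1.35 [472.5 -38.3 191.2] [-1.799e+02 -1.000e-01  9.070e+01] q [ 14.  34. -24. 118.  24.  33. -26.] F [-0.   0.4  0.6] open 88.4
[140.2  -0.8  61.5] [ -0.1  -0.1 -13.5]
[140.1  -0.7 137.5] [ -0.1  -0.1 -13.5]
```

Request:
{"fn": "carry_out", "kwargs": {
  "series": [
    [40, 0, 15, 0, 0, -4, 1],
    [80, -1, 30, 0, 0, -8, 1],
    [115, -1, 45, 0, 0, -12, 1],
    [138, -1, 58, 0, 0, -13.5, 1],
    [140, -1, 75, 0, 0, -13.5, 1],
    [140, -1, 95, 0, 0, -13.5, 1],
    [140, -1, 112, 0, 0, -13.5, 1],
    [140, -1, 126, 0, 0, -13.5, 1],
    [140, -1, 134, 0, 0, -13.5, 1],
    [140, -1, 137, 0, 0, -13.5, 1]
  ]
}}

```text
t: 2.6
tcp_pos: [469.5, 102.0, 54.1]
orientation: [-179.9, -0.1, 104.2]
force: [-1.7, 0.3, -0.8]
opening: 88.0
```

Request:
{"fn": "carry_out", "kwargs": {
  "series": [
    [0, 0, 0, 0, 0, 0, 0.6],
    [0, 0, 0, 0, 0, 0, 0.3],
    [0, 0, 0, 0, 0, 0, 0],
    [0, 0, 0, 0, 0, 0, 0],
    [0, 0, 0, 0, 0, 0, 0],
    [0, 0, 0, 0, 0, 0, 0],
    [0, 0, 0, 0, 0, 0, 0],
    [0, 0, 0, 0, 0, 0, 0],
    [0, 0, 0, 0, 0, 0, 0],
    [0, 0, 0, 0, 0, 0, 0]
  ]
}}

```text
t: 3.85
tcp_pos: [470.1, 102.2, 54.1]
orientation: [-180.0, -0.1, 104.2]
force: [1.7, 0.8, -1.4]
opening: 13.7
```

```bash
python3 - <<'E'
from h import *
plan((*slot(0,31.7),155,77.4),(*slot(0,31.7),58,77.4))
E
```

```text
now 3.85 [470.1 102.2  54.1] [-1.800e+02 -1.000e-01  1.042e+02] q [-11.  49. -11. 122.  38.  13. -41.] F [ 1.7  0.8 -1.4] open 13.7
[-253.9   -8.4 -101.5] [-0.  -0.1 26.8]
[-254.1   -8.4   -4.5] [-0.  -0.1 26.8]
```

Request:
{"fn": "carry_out", "kwargs": {
  "series": [
    [0, 0, -10, 0, 0, 0, 0],
    [0, 0, -30, 0, 0, 0, 0],
    [0, 0, -60, 0, 0, 0, 0],
    [-5, 0, -85, 0, 0, 0, 0],
    [-25, -1, -100, 0, 0, 3, 0],
    [-60, -2, -102, 0, 0, 7, 0],
    [-95, -3, -102, 0, 0, 11, 0],
    [-130, -4, -102, 0, 0, 15, 0],
    [-160, -5, -102, 0, 0, 18, 0],
    [-185, -6, -102, 0, 0, 20, 0]
  ]
}}

```text
t: 5.1
tcp_pos: [508.3, -80.5, 155.6]
orientation: [-179.8, -0.1, 84.1]
force: [-1.3, 1.1, -4.6]
opening: 14.0
```

```bash
python3 - <<'E'
from h import *
plan((*slot(0,31.7),155,77.4),(*slot(0,31.7),58,77.4))
E
```

```text
now 5.1 [508.3 -80.5 155.6] [-1.798e+02 -1.000e-01  8.410e+01] q [ 17.  40. -21. 113.  26.  32. -28.] F [-1.3  1.1 -4.6] open 14.0
[-63.7  22.7   0.5] [-0.2 -0.1  6.7]
[-63.9  23.   97.5] [-0.2 -0.1  6.7]
```

Request:
{"fn": "carry_out", "kwargs": {
  "series": [
    [-20, 7, 0, 0, 0, 2, 0],
    [-40, 14, 0, 0, 0, 4, 0],
    [-57, 20, 5, 0, 0, 6, 0],
    [-63, 22.5, 12, -0.2, -0.1, 6.7, 0],
    [-64, 23, 20, -0.2, -0.1, 6.7, 0],
    [-64, 23, 28, -0.2, -0.1, 6.7, 0],
    [-64, 23, 34, -0.2, -0.1, 6.7, 0],
    [-64, 23, 38, -0.2, -0.1, 6.7, 0],
    [-64, 23, 40, -0.2, -0.1, 6.7, 0],
    [-64, 23, 40, -0.2, -0.1, 6.7, 0]
  ]
}}

```text
t: 6.35
tcp_pos: [524.4, -146.4, 115.5]
orientation: [-180.0, 0.0, 77.4]
force: [-0.8, 0.6, -5.2]
opening: 13.6
```

```bash
python3 - <<'E'
from h import *
plan((*slot(0,31.7),58,77.4))
a=cv2.resize(snapshot("top")[150:290,310:450],None,fx=3,fy=3,interpolation=3)
b=cv2.resize(snapshot("scene")[110:230,230:380],None,fx=2.5,fy=2.5,interpolation=3); b=cv2.copyMakeBorder(b,0,a.shape[0]-b.shape[0],0,0,0)
cv2.imwrite("pics/hov1.png",np.hstack([a,b])[:,:,::-1])
E
```

```text
now 6.35 [ 524.4 -146.4  115.5] [-180.     0.    77.4] q [ 22.  45. -18. 109.  26.  30. -27.] F [-0.8  0.6 -5.2] open 13.6
[ 0.1 -0.3 57.5] [-0.  0. -0.]
```

View pics/hov1.png

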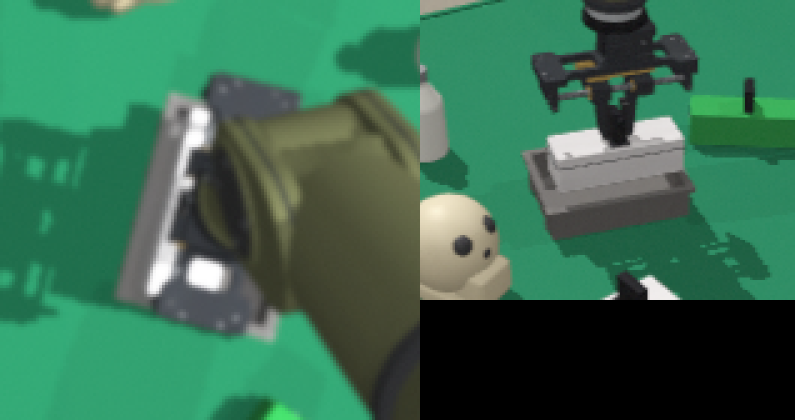

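The picture shows the long case held level over the crate at scene crop (615,155), parallel to its walls. I'll lower it in two stages and check the force between them.

Request:
{"fn": "carry_out", "kwargs": {
  "series": [
    [0, 0, 8, 0, 0, 0, 0],
    [0, 0, 15, 0, 0, 0, 0],
    [0, 0, 21, 0, 0, 0, 0],
    [0, 0, 26, 0, 0, 0, 0],
    [0, 0, 31, 0, 0, 0, 0],
    [0, 0, 36, 0, 0, 0, 0],
    [0, 0, 41, 0, 0, 0, 0],
    [0, 0, 45, 0, 0, 0, 0],
    [0, 0, 48, 0, 0, 0, 0],
    [0, 0, 49, 0, 0, 0, 0]
  ]
}}

```text
t: 7.7
tcp_pos: [524.5, -146.5, 66.5]
orientation: [180.0, 0.0, 77.4]
force: [-0.4, -0.2, -4.3]
opening: 13.8
```

Request:
{"fn": "carry_out", "kwargs": {
  "series": [
    [0, 0, 2, 0, 0, 0, 0],
    [0, 0, 4, 0, 0, 0, 0],
    [0, 0, 6, 0, 0, 0, 0],
    [0, 0, 7, 0, 0, 0, 0],
    [0, 0, 8, 0, 0, 0, 0],
    [0, 0, 8.5, 0, 0, 0, 0],
    [0, 0, 8.5, 0, 0, 0, 0],
    [0, 0, 8.5, 0, 0, 0, 0],
    [0, 0, 8.5, 0, 0, 0, 0],
    [0, 0, 8.5, 0, 0, 0, 0]
  ]
}}

```text
t: 8.95
tcp_pos: [524.5, -146.7, 58.2]
orientation: [180.0, 0.0, 77.4]
force: [-1.3, -0.8, 0.9]
opening: 13.8
```

Contact is gentle: the force reading went from -4.3 to +0.9 N. I'll release, rise, and head for the medium case.

Request:
{"fn": "carry_out", "kwargs": {
  "series": [
    [0, 0, 0, 0, 0, 0, 0.3],
    [0, 0, 0, 0, 0, 0, 0.5],
    [0, 0, 0, 0, 0, 0, 0.6],
    [0, 0, 0, 0, 0, 0, 0.6],
    [0, 0, -10, 0, 0, 0, 0.6],
    [0, 0, -30, 0, 0, 0, 0.6],
    [0, 0, -55, 0, 0, 0, 0.6],
    [0, 0, -80, 0, 0, 0, 0.8],
    [0, 0, -100, 0, 0, 0, 1],
    [0, 0, -110, 0, 0, 0, 1]
  ]
}}

```text
t: 10.2
tcp_pos: [525.0, -146.7, 169.7]
orientation: [179.9, 0.0, 77.4]
force: [0.8, -0.6, 0.2]
opening: 81.0
```

```bash
python3 - <<'E'
from h import *
plan((630.4,71.6,150,96.5),(630.4,71.6,54,96.5))
E
```

```text
now 10.2 [ 525.  -146.7  169.7] [179.9   0.   77.4] q [ 24.  40. -22. 107.  23.  37. -25.] F [ 0.8 -0.6  0.2] open 81.0
[236.1  55.   19.7] [  0.1   0.1 -19.1]
[236.2  54.8 115.7] [  0.1   0.1 -19.1]
```

Request:
{"fn": "carry_out", "kwargs": {
  "series": [
    [35, 8, 0, 0, 0, -3, 1],
    [80, 18, 0, 0, 0, -7, 1],
    [130, 30, 3, 0, 0, -11, 1],
    [175, 40, 6, 0, 0, -15, 1],
    [215, 50, 10, 0, 0, -18, 1],
    [233, 54, 20, 0, 0, -19, 1],
    [236, 55, 35, 0.1, 0.1, -19, 1],
    [236, 55, 55, 0.1, 0.1, -19, 1],
    [236, 55, 70, 0.1, 0.1, -19, 1],
    [236, 55, 80, 0.1, 0.1, -19, 1]
  ]
}}

```text
t: 11.45
tcp_pos: [629.7, 69.9, 88.2]
orientation: [-179.9, 0.0, 96.3]
force: [0.3, 0.5, -0.7]
opening: 88.1
```

```bash
python3 - <<'E'
from h import *
plan((630.4,71.6,54,96.5))
a=cv2.resize(snapshot("top")[150:290,310:450],None,fx=3,fy=3,interpolation=3)
b=cv2.resize(snapshot("scene")[130:270,220:400],None,fx=2,fy=2,interpolation=3); b=cv2.copyMakeBorder(b,0,a.shape[0]-b.shape[0],0,0,0)
cv2.imwrite("pics/in1.png",np.hstack([a,b])[:,:,::-1])
E
```

```text
now 11.45 [629.7  69.9  88.2] [-179.9    0.    96.3] q [  2.  53. -22.  94.  29.  39. -29.] F [ 0.3  0.5 -0.7] open 88.1
[ 1.6  0.9 34.2] [-0.1  0.  -0.2]
```

View pics/in1.png

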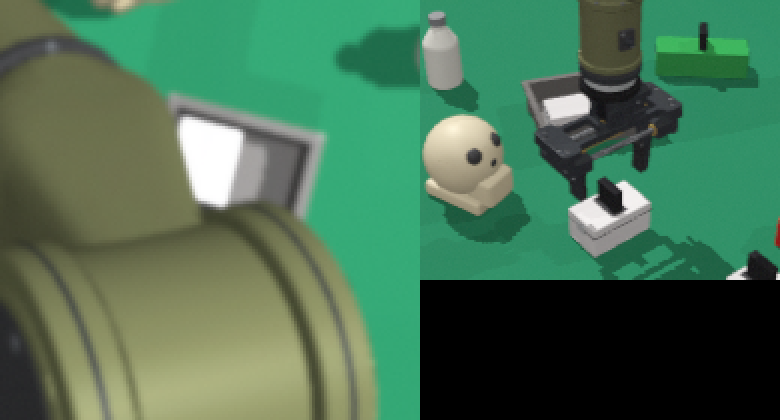

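The long case sits in the crate with a gap at its +y wall (top crop 180,160). The fingers straddle the medium case's grip (scene crop 610,190).

Request:
{"fn": "carry_out", "kwargs": {
  "series": [
    [1.6, 0.9, 6, 0, 0, 0, 1],
    [1.6, 0.9, 16, 0, 0, 0, 1],
    [1.6, 0.9, 26, 0, 0, 0, 1],
    [1.6, 0.9, 32, 0, 0, 0, 1],
    [1.6, 0.9, 34, 0, 0, 0, 0.7],
    [1.6, 0.9, 34, 0, 0, 0, 0.3],
    [1.6, 0.9, 34, 0, 0, 0, 0],
    [1.6, 0.9, 34, 0, 0, 0, 0],
    [1.6, 0.9, 34, 0, 0, 0, 0],
    [1.6, 0.9, 34, 0, 0, 0, 0]
  ]
}}

```text
t: 12.8
tcp_pos: [630.3, 72.2, 54.4]
orientation: [-179.9, -0.0, 96.3]
force: [-0.6, 0.2, -0.2]
opening: 30.7
```

Request:
{"fn": "carry_out", "kwargs": {
  "series": [
    [0, 0, 0, 0, 0, 0, 0],
    [0, 0, 0, 0, 0, 0, 0],
    [0, 0, -8, 0, 0, 0, 0],
    [0, 0, -25, 0, 0, 0, 0],
    [0, 0, -50, 0, 0, 0, 0],
    [0, 0, -75, 0, 0, 0, 0],
    [0, 0, -95, 0, 0, 0, 0],
    [0, 0, -108, 0, 0, 0, 0],
    [0, 0, -110, 0, 0, 0, 0],
    [0, 0, -110, 0, 0, 0, 0]
  ]
}}

```text
t: 14.05
tcp_pos: [630.0, 72.0, 164.0]
orientation: [-179.8, 0.0, 96.3]
force: [-0.3, -0.4, -2.9]
opening: 13.8
```

```bash
python3 - <<'E'
from h import *
plan((*slot(-32.3,-29.7),155,77.4),(*slot(-32.3,-29.7),58,77.4))
E
```

```text
now 14.05 [630.  72. 164.] [-179.8    0.    96.3] q [  3.  47. -25.  91.  25.  48. -26.] F [-0.3 -0.4 -2.9] open 13.8
[-252.9 -179.6    9.6] [-0.2  0.  18.9]
[-252.9 -179.4  106.6] [-0.2  0.  18.9]
```

Request:
{"fn": "carry_out", "kwargs": {
  "series": [
    [-15, -11, 0, 0, 0, 1, 0],
    [-45, -32, 0, 0, 0, 3, 0],
    [-80, -57, 0, 0, 0, 6, 0],
    [-115, -82, 0, 0, 0, 9, 0],
    [-150, -107, 0, 0, 0, 12, 0],
    [-185, -132, 0, 0, 0, 14, 0],
    [-215, -153, 2, 0, 0, 16, 0],
    [-238, -169, 5, -0.1, 0, 18, 0],
    [-250, -178, 8, -0.2, 0, 18.9, 0],
    [-253, -180, 10, -0.2, 0, 18.9, 0]
  ]
}}

```text
t: 15.3
tcp_pos: [477.9, -200.0, 154.2]
orientation: [-180.0, 0.0, 77.3]
force: [1.4, -0.1, -3.0]
opening: 13.7
```

```bash
python3 - <<'E'
from h import *
plan((*slot(-32.3,-29.7),115,77.4),(*slot(-32.3,-29.7),58,77.4))
E
```

```text
now 15.3 [ 477.9 -200.   154.2] [-180.     0.    77.3] q [ 30.  40. -21. 112.  26.  32. -21.] F [ 1.4 -0.1 -3. ] open 13.7
[ 1.2  1.2 39.2] [-0.   0.  -0.1]
[ 1.3  1.2 96.2] [-0.   0.  -0.1]
```

Request:
{"fn": "carry_out", "kwargs": {
  "series": [
    [1, 1, 5, 0, 0, 0, 0],
    [1, 1, 15, 0, 0, 0, 0],
    [1, 1, 25, 0, 0, 0, 0],
    [1, 1, 34, 0, 0, 0, 0],
    [1, 1, 40, 0, 0, 0, 0],
    [1, 1, 44, 0, 0, 0, 0],
    [1, 1, 46, 0, 0, 0, 0],
    [1, 1, 46, 0, 0, 0, 0],
    [1, 1, 46, 0, 0, 0, 0],
    [1, 1, 46, 0, 0, 0, 0]
  ]
}}

```text
t: 16.55
tcp_pos: [479.2, -199.4, 108.4]
orientation: [180.0, 0.0, 77.3]
force: [-0.6, -0.5, -2.6]
opening: 13.8
```

```bash
python3 - <<'E'
from h import *
plan((*slot(-32.3,-29.7),58,77.4))
a=cv2.resize(snapshot("top")[150:290,310:450],None,fx=3,fy=3,interpolation=3)
b=cv2.resize(snapshot("scene")[130:220,250:370],None,fx=3,fy=3,interpolation=3); b=cv2.copyMakeBorder(b,0,a.shape[0]-b.shape[0],0,0,0)
cv2.imwrite("pics/hov2.png",np.hstack([a,b])[:,:,::-1])
E
```

```text
now 16.55 [ 479.2 -199.4  108.4] [180.    0.   77.3] q [ 28.  44. -18. 114.  29.  26. -24.] F [-0.6 -0.5 -2.6] open 13.8
[ 0.3  0.1 50.4] [ 0.   0.  -0.1]
```

View pics/hov2.png

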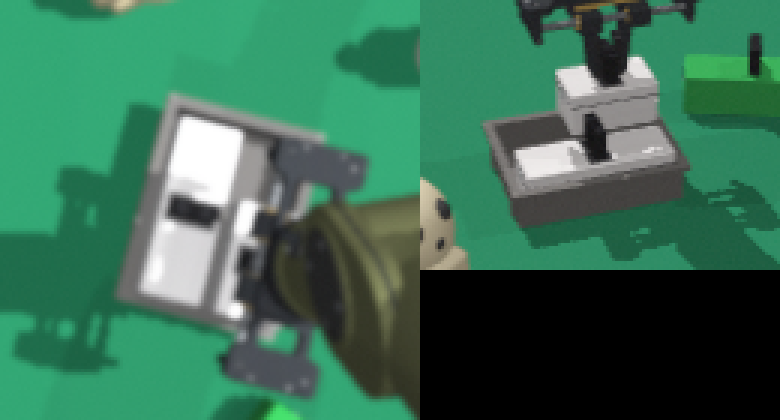

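The long case lies flat along the +y wall (top crop 190,210). The medium case hovers beside it, parallel and with a visible gap (235,265). Lowering it now.

Request:
{"fn": "carry_out", "kwargs": {
  "series": [
    [0.2, 0, 6, 0, 0, 0, 0],
    [0.2, 0, 12, 0, 0, 0, 0],
    [0.2, 0, 18, 0, 0, 0, 0],
    [0.2, 0, 24, 0, 0, 0, 0],
    [0.2, 0, 29, 0, 0, 0, 0],
    [0.2, 0, 34, 0, 0, 0, 0],
    [0.2, 0, 38, 0, 0, 0, 0],
    [0.2, 0, 41, 0, 0, 0, 0],
    [0.2, 0, 42, 0, 0, 0, 0],
    [0.2, 0, 42, 0, 0, 0, 0]
  ]
}}

```text
t: 17.9
tcp_pos: [479.7, -197.6, 65.7]
orientation: [180.0, -0.1, 77.4]
force: [1.4, 5.6, -1.5]
opening: 13.8
```

Request:
{"fn": "carry_out", "kwargs": {
  "series": [
    [0, 0, 2, 0, 0, 0, 0],
    [0, 0, 4, 0, 0, 0, 0],
    [0, 0, 5.5, 0, 0, 0, 0],
    [0, 0, 7, 0, 0, 0, 0],
    [0, 0, 8, 0, 0, 0, 0],
    [0, 0, 8.3, 0, 0, 0, 0],
    [0, 0, 8.3, 0, 0, 0, 0],
    [0, 0, 8.3, 0, 0, 0, 0],
    [0, 0, 8.3, 0, 0, 0, 0],
    [0, 0, 8.3, 0, 0, 0, 0]
  ]
}}

```text
t: 19.15
tcp_pos: [478.8, -198.5, 58.1]
orientation: [-180.0, 0.0, 77.3]
force: [-2.1, 2.0, 7.6]
opening: 14.0
```

Request:
{"fn": "carry_out", "kwargs": {
  "series": [
    [0, 0, 0, 0, 0, 0, 0.3],
    [0, 0, 0, 0, 0, 0, 0.5],
    [0, 0, 0, 0, 0, 0, 0.6],
    [0, 0, 0, 0, 0, 0, 0.6],
    [0, 0, -10, 0, 0, 0, 0.6],
    [0, 0, -30, 0, 0, 0, 0.6],
    [0, 0, -55, 0, 0, 0, 0.6],
    [0, 0, -80, 0, 0, 0, 0.8],
    [0, 0, -100, 0, 0, 0, 1],
    [0, 0, -110, 0, 0, 0, 1]
  ]
}}

```text
t: 20.4
tcp_pos: [479.2, -198.7, 169.6]
orientation: [179.9, 0.0, 77.3]
force: [0.1, 0.1, 0.4]
opening: 81.0
```

```bash
python3 - <<'E'
from h import *
plan((543,287,150,96),(543,287,54,96))
E
```

```text
now 20.4 [ 479.2 -198.7  169.6] [179.9   0.   77.3] q [ 31.  39. -22. 112.  25.  34. -20.] F [0.1 0.1 0.4] open 81.0
[487.8 -44.5  19.3] [  0.1   0.  -18.7]
[487.9 -44.6 115.3] [  0.1   0.  -18.7]
```

Request:
{"fn": "carry_out", "kwargs": {
  "series": [
    [35, -3, 0, 0, 0, -2, 1],
    [90, -8, 0, 0, 0, -4, 1],
    [145, -13, 0, 0, 0, -6, 1],
    [200, -18, 0, 0, 0, -8, 1],
    [255, -23, 0, 0, 0, -10, 1],
    [310, -28, 0, 0, 0, -12, 1],
    [365, -33, 2, 0, 0, -14, 1],
    [420, -38, 6, 0, 0, -16, 1],
    [465, -42, 12, 0, 0, -18, 1],
    [485, -44, 20, 0, 0, -19, 1]
  ]
}}

```text
t: 21.65
tcp_pos: [542.3, 287.3, 149.1]
orientation: [179.9, -0.1, 96.5]
force: [0.2, -0.2, -0.6]
opening: 88.1
```

```bash
python3 - <<'E'
from h import *
plan((543,287,85,96.3),(543,287,54,96.3))
t=snapshot("top"); s=snapshot("scene"); cv2.imwrite("pics/t3.png",t[:,:,::-1]); cv2.imwrite("pics/s3.png",s[:,:,::-1])
a=cv2.resize(t[165:280,330:435],None,fx=4,fy=4,interpolation=3)
b=cv2.resize(s[130:220,250:370],None,fx=3,fy=3,interpolation=3); b=cv2.copyMakeBorder(b,0,a.shape[0]-b.shape[0],0,0,0)
cv2.imwrite("pics/in2.png",np.hstack([a,b])[:,:,::-1])
E
```

```text
now 21.65 [542.3 287.3 149.1] [ 1.799e+02 -1.000e-01  9.650e+01] q [-20.  46. -23.  96.  24.  42. -47.] F [ 0.2 -0.2 -0.6] open 88.1
[-0.5  0.6 64.1] [ 0.1 -0.1  0.2]
[-0.5  0.6 95.1] [ 0.1 -0.1  0.2]
```

View pics/in2.png

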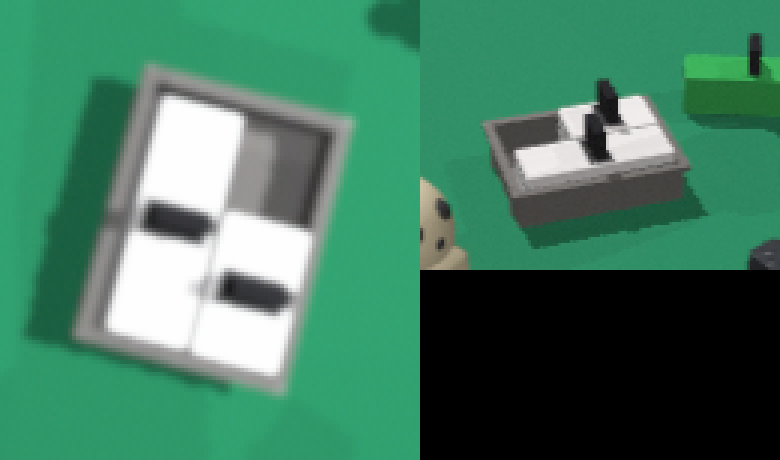

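Both cases stand flat in the crate, with a thin seam between them near (190,330) and the free pocket at top crop (275,175). I'll measure that pocket in crate coordinates while going down on the small case.

Request:
{"fn": "carry_out", "kwargs": {
  "series": [
    [-0.5, 0.6, 12, 0, 0, 0, 1],
    [-0.5, 0.6, 30, 0, 0, 0, 1],
    [-0.5, 0.6, 50, 0, 0, 0, 1],
    [-0.5, 0.6, 68, 0, 0, 0, 1],
    [-0.5, 0.6, 82, 0, 0, 0, 1],
    [-0.5, 0.6, 91, 0, 0, 0, 1],
    [-0.5, 0.6, 95, 0, 0, 0, 1],
    [-0.5, 0.6, 95, 0, 0, 0, 0.6],
    [-0.5, 0.6, 95, 0, 0, 0, 0.2],
    [-0.5, 0.6, 95, 0, 0, 0, 0]
  ]
}}

```text
t: 23.0
tcp_pos: [542.7, 285.2, 53.6]
orientation: [-180.0, 0.0, 96.5]
force: [0.4, -0.2, 0.2]
opening: 60.2
```

Request:
{"fn": "carry_out", "kwargs": {
  "series": [
    [0, 0, 0, 0, 0, 0, 0],
    [0, 0, 0, 0, 0, 0, 0],
    [0, 0, 0, 0, 0, 0, 0],
    [0, 0, 0, 0, 0, 0, 0],
    [0, 0, -8, 0, 0, 0, 0],
    [0, 0, -25, 0, 0, 0, 0],
    [0, 0, -50, 0, 0, 0, 0],
    [0, 0, -75, 0, 0, 0, 0],
    [0, 0, -95, 0, 0, 0, 0],
    [0, 0, -105, 0, 0, 0, 0]
  ]
}}

```text
t: 24.25
tcp_pos: [543.2, 285.6, 160.8]
orientation: [179.9, -0.0, 96.5]
force: [0.2, -0.3, -1.6]
opening: 13.8
```

```bash
python3 - <<'E'
from h import *
# rectify crate frame at z=54, 4 px/mm, crate x to the right, y up
c=get_calibration("top"); t=cv2.imread("pics/t3.png")
def rect(z):
    w=np.array([[*slot(x,y),z] for x,y in((-100,75),(100,75),(100,-75),(-100,-75))])
    H=cv2.getPerspectiveTransform(proj(c,w).astype(np.float32),np.float32([[0,0],[800,0],[800,600],[0,600]]))
    return cv2.warpPerspective(t,H,(800,600),flags=3)
g=cv2.cvtColor(rect(54),cv2.COLOR_BGR2GRAY).astype(int)
for x in(-70,-50,-20,-5,25,50,70):
    col=g[:,(x+100)*4-6:(x+100)*4+6].mean(1); e=np.flatnonzero(np.diff((col>190).astype(int)))
    print("x",x,"white y edges",(75-e/4).round(1), "seam y", None if x>5 else round(75-(200+col[200:400].argmin())/4,1))
for y in(45,20,-10,-50):
    row=g[int((75-y)*4)-6:int((75-y)*4)+6].mean(0); e=np.flatnonzero(np.diff((row>190).astype(int))); print("y",y,"white x edges",(e/4-100).round(1))
r=rect(45); 
cv2.imwrite("pics/rect45.png",r)
plan((*slot(51.3,-29.7),155,77.4),(*slot(51.3,-29.7),58,77.4))
E
```

```text
x -70 white y edges [ 59.5 -61.2] seam y 1.0
x -50 white y edges [ 59.5 -61.5] seam y 1.0
x -20 white y edges [ 59.2 -61.8] seam y 1.8
x -5 white y edges [  7. -62.] seam y 22.2
x 25 white y edges [59.2  0.8] seam y None
x 50 white y edges [59.2  0.8] seam y None
x 70 white y edges [59.2  1. ] seam y None
y 45 white x edges [-82.8 -13.2  11.   80.8]
y 20 white x edges [-83.  -12.2  11.   80.8]
y -10 white x edges [-84.5 -45.5 -23.5  17.2]
y -50 white x edges [-84.8 -44.  -23.8  15.5]
now 24.25 [543.2 285.6 160.8] [179.9  -0.   96.5] q [-19.  45. -23.  96.  24.  44. -47.] F [ 0.2 -0.3 -1.6] open 13.8
[-501.8  -39.     5.3] [ 0.1 -0.1 19.1]
[-501.8  -39.2  102.3] [ 0.1 -0.1 19.1]
```

View pics/rect45.png

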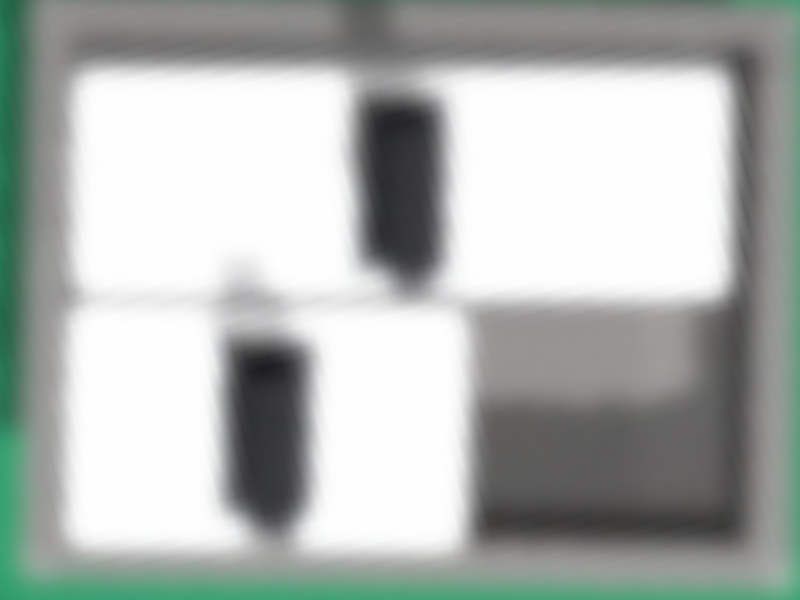

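In crate coordinates the crate's true inner centre sits about 2–2.5 mm further +x and +y than my fit. That leaves roughly 7 mm free beside the long case and only about 62 mm for the 60 mm small case. I'll set the small case back down, nudge the long case about 4 mm towards its wall by its grip, then continue.

Request:
{"fn": "carry_out", "kwargs": {
  "series": [
    [0, 0, 15, 0, 0, 0, 0],
    [0, 0, 40, 0, 0, 0, 0],
    [0, 0, 65, 0, 0, 0, 0],
    [0, 0, 85, 0, 0, 0, 0],
    [0, 0, 97, 0, 0, 0, 0],
    [0, 0, 103, 0, 0, 0, 0],
    [0, 0, 106, 0, 0, 0, 0],
    [0, 0, 107, 0, 0, 0, 0],
    [0, 0, 107, 0, 0, 0, 0.3],
    [0, 0, 107, 0, 0, 0, 0.6]
  ]
}}

```text
t: 25.5
tcp_pos: [543.9, 286.1, 54.3]
orientation: [179.8, -0.1, 96.5]
force: [-0.1, -0.6, 0.4]
opening: 31.7
```

Request:
{"fn": "carry_out", "kwargs": {
  "series": [
    [0, 0, 0, 0, 0, 0, 0.6],
    [0, 0, 0, 0, 0, 0, 0.6],
    [0, 0, -10, 0, 0, 0, 0.6],
    [0, 0, -35, 0, 0, 0, 0.6],
    [0, 0, -65, 0, 0, 0, 0.6],
    [0, 0, -95, 0, 0, 0, 0.6],
    [-30, -3, -105, 0, 0, 2, 0.6],
    [-80, -8, -105, 0, 0, 4, 0.6],
    [-130, -12, -105, 0, 0, 6, 0.6],
    [-180, -16, -105, 0, 0, 8, 0.6]
  ]
}}

```text
t: 26.75
tcp_pos: [548.1, 103.7, 159.8]
orientation: [179.7, -0.1, 88.4]
force: [0.1, -0.2, -0.5]
opening: 53.0
```

```bash
python3 - <<'E'
from h import *
plan((*slot(0.3,30.5),110,77.4),(*slot(0.3,30.5),60,77.4))
E
```

```text
now 26.75 [548.1 103.7 159.8] [ 1.797e+02 -1.000e-01  8.840e+01] q [ -2.  42. -22. 106.  24.  37. -41.] F [ 0.1 -0.2 -0.5] open 53.0
[-251.9  -17.    49.1] [ 0.2 -0.1 11. ]
[-252.   -17.2   99.1] [ 0.2 -0.1 11. ]
```

Request:
{"fn": "carry_out", "kwargs": {
  "series": [
    [-30, -2, 0, 0, 0, 1, 0.6],
    [-80, -5, 0, 0, 0, 3, 0.6],
    [-130, -9, 0, 0, 0, 6, 0.6],
    [-180, -12, 3, 0, 0, 8, 0.6],
    [-225, -15, 8, 0, 0, 10, 0.6],
    [-248, -17, 20, 0.2, 0, 11, 0.6],
    [-252, -17, 45, 0.2, 0, 11, 0.6],
    [-252, -17, 70, 0.2, 0, 11, 0.6],
    [-252, -17, 88, 0.2, 0, 11, 0.6],
    [-252, -17, 97, 0.2, 0, 11, 0.6]
  ]
}}

```text
t: 28.0
tcp_pos: [524.4, -146.0, 61.1]
orientation: [-179.9, -0.2, 77.5]
force: [0.2, -0.2, 0.2]
opening: 52.9
```

Request:
{"fn": "carry_out", "kwargs": {
  "series": [
    [0, 0, 0, 0, 0, 0, 0.4],
    [0, 0, 0, 0, 0, 0, 0.2],
    [0, 0, 0, 0, 0, 0, 0],
    [0, 0, 0, 0, 0, 0, 0],
    [0, 0, 0, 0, 0, 0, 0],
    [1, 0, -1, 0, 0, 0, 0],
    [3, 0, -1.5, 0, 0, 0, 0],
    [5, 0, -1.5, 0, 0, 0, 0],
    [5, 0, -1.5, 0, 0, 0, 0],
    [5, 0, -1.5, 0, 0, 0, 0]
  ]
}}

```text
t: 29.25
tcp_pos: [525.3, -141.0, 62.4]
orientation: [-179.9, -0.2, 77.5]
force: [-0.1, 0.1, -4.2]
opening: 13.5
```

Lifted about 1 mm and shifted 5 mm without touching the wall. I'll set it down, release, and rise.

Request:
{"fn": "carry_out", "kwargs": {
  "series": [
    [0, 0, 0.5, 0, 0, 0, 0],
    [0, 0, 1, 0, 0, 0, 0],
    [0, 0, 1.3, 0, 0, 0, 0],
    [0, 0, 1.3, 0, 0, 0, 0.3],
    [0, 0, 1.3, 0, 0, 0, 0.5],
    [0, 0, 1.3, 0, 0, 0, 0.6],
    [0, 0, -10, 0, 0, 0, 0.6],
    [0, 0, -40, 0, 0, 0, 0.6],
    [0, 0, -75, 0, 0, 0, 0.6],
    [0, 0, -100, 0, 0, 0, 0.6]
  ]
}}

```text
t: 30.5
tcp_pos: [525.8, -141.5, 164.7]
orientation: [180.0, -0.2, 77.5]
force: [0.9, -0.3, -0.7]
opening: 52.6
```

```bash
python3 - <<'E'
from h import *
plan((543.5,287,150,96.5),(543.5,287,54,96.5))
E
```

```text
now 30.5 [ 525.8 -141.5  164.7] [180.   -0.2  77.5] q [ 24.  41. -22. 107.  24.  37. -26.] F [ 0.9 -0.3 -0.7] open 52.6
[422.1 -75.3  16.2] [  0.1  -0.2 -19. ]
[421.8 -75.4 112.2] [  0.1  -0.2 -19. ]
```

Request:
{"fn": "carry_out", "kwargs": {
  "series": [
    [35, -6, 0, 0, 0, -2, 0.6],
    [90, -16, 0, 0, 0, -4, 0.6],
    [145, -26, 0, 0, 0, -7, 0.6],
    [200, -36, 0, 0, 0, -10, 0.6],
    [255, -46, 0, 0, 0, -13, 0.6],
    [310, -56, 0, 0, 0, -15, 0.6],
    [360, -65, 2, 0, 0, -17, 0.6],
    [400, -72, 6, 0, 0, -18, 0.6],
    [418, -75, 14, 0, -0.2, -19, 0.6],
    [422, -75, 24, 0.1, -0.2, -19, 0.6]
  ]
}}

```text
t: 31.75
tcp_pos: [543.7, 287.2, 142.0]
orientation: [-180.0, -0.0, 96.6]
force: [-0.4, -0.1, 1.0]
opening: 53.1
```

```bash
python3 - <<'E'
from h import *
plan((543.5,287,54,96.5))
c=get_calibration("top"); t=snapshot("top")
for z in(54,):
    w=np.array([[*slot(x,y),z] for x,y in((-100,75),(100,75),(100,-75),(-100,-75))])
    H=cv2.getPerspectiveTransform(proj(c,w).astype(np.float32),np.float32([[0,0],[800,0],[800,600],[0,600]]))
    g=cv2.cvtColor(cv2.warpPerspective(t,H,(800,600),flags=3),cv2.COLOR_RGB2GRAY).astype(int)
for x in(-70,-50,25,50,70):
    col=g[:,(x+100)*4-6:(x+100)*4+6].mean(1); e=np.flatnonzero(np.diff((col>190).astype(int)))
    print("x",x,"y edges",(75-e/4).round(1))
    if x in(50,70): print("pocket profile y 5..-75:",col[280::8].round(0).astype(int))
for y in(50,-50):
    row=g[int((75-y)*4)-6:int((75-y)*4)+6].mean(0); e=np.flatnonzero(np.diff((row>190).astype(int))); print("y",y,"x edges",(e/4-100).round(1))
E
```

```text
now 31.75 [543.7 287.2 142. ] [-180.    -0.    96.6] q [-19.  47. -23.  96.  25.  42. -48.] F [-0.4 -0.1  1. ] open 53.1
[-0.2 -0.1 88. ] [-0.  -0.   0.1]
x -70 y edges [ 64.5   6.8   2.  -61.2]
x -50 y edges [ 64.5   7.    1.5 -61.5]
x 25 y edges [64.5  6. ]
x 50 y edges [64.8  6. ]
pocket profile y 5..-75: [175 156 149 148 147 148 148 148 148 148 148 147 143 136 124 108  98  93
  92  91  91  91  92  91  91  89  85  76  66  58  67  86 112 136 149 155
 153 146 138 130]
x 70 y edges [64.5  6.8]
pocket profile y 5..-75: [162 145 140 141 143 143 142 141 142 143 144 140 133 123 111 104 100  99
  99  99  99  99  99  98  98  96  91  83  71  62  66  82 109 132 147 154
 153 146 138 130]
y 50 x edges [-83.2 -13.2  10.2  80.2]
y -50 x edges [-84.8 -44.  -23.8  15.5]
```

The pocket is now about 67 mm wide (y −60 to +7). I'll grasp the small case and place it at crate (52, −26.5).

Request:
{"fn": "carry_out", "kwargs": {
  "series": [
    [0, 0, 15, 0, 0, 0, 0.6],
    [0, 0, 38, 0, 0, 0, 0.6],
    [0, 0, 60, 0, 0, 0, 0.6],
    [0, 0, 76, 0, 0, 0, 0.6],
    [0, 0, 85, 0, 0, 0, 0.6],
    [0, 0, 88, 0, 0, 0, 0.4],
    [0, 0, 88, 0, 0, 0, 0.2],
    [0, 0, 88, 0, 0, 0, 0],
    [0, 0, 88, 0, 0, 0, 0],
    [0, 0, 88, 0, 0, 0, 0]
  ]
}}

```text
t: 33.05
tcp_pos: [543.4, 285.5, 52.7]
orientation: [-179.9, 0.1, 96.5]
force: [0.4, -0.0, 0.2]
opening: 13.7
```

Request:
{"fn": "carry_out", "kwargs": {
  "series": [
    [0, 0, 0, 0, 0, 0, 0],
    [0, 0, 0, 0, 0, 0, 0],
    [0, 0, -10, 0, 0, 0, 0],
    [0, 0, -30, 0, 0, 0, 0],
    [0, 0, -60, 0, 0, 0, 0],
    [0, 0, -90, 0, 0, 0, 0],
    [-10, 0, -108, 0, 0, 1, 0],
    [-40, -3, -110, 0, 0, 2, 0],
    [-80, -6, -110, 0, 0, 4, 0],
    [-120, -9, -110, 0, 0, 6, 0]
  ]
}}

```text
t: 34.3
tcp_pos: [548.1, 163.2, 163.4]
orientation: [-179.9, 0.1, 90.4]
force: [0.4, -1.1, -1.6]
opening: 14.1
```

```bash
python3 - <<'E'
from h import *
plan((*slot(52,-26.5),155,77.4),(*slot(52,-26.5),58,77.4))
E
```

```text
now 34.3 [548.1 163.2 163.4] [-1.799e+02  1.000e-01  9.040e+01] q [ -8.  43. -23. 103.  24.  40. -44.] F [ 0.4 -1.1 -1.6] open 14.1
[-377.7   11.7    9.3] [-0.1  0.2 13. ]
[-377.5   11.9  106.3] [-0.1  0.2 13. ]
```

Request:
{"fn": "carry_out", "kwargs": {
  "series": [
    [-40, 1, 0, 0, 0, 1, 0],
    [-85, 3, 0, 0, 0, 3, 0],
    [-130, 4, 0, 0, 0, 5, 0],
    [-175, 6, 0, 0, 0, 7, 0],
    [-220, 7, 0, 0, 0, 9, 0],
    [-265, 8, 0, 0, 0, 10, 0],
    [-310, 10, 0, 0, 0, 11, 0],
    [-350, 11, 2, 0, 0.1, 12, 0],
    [-372, 12, 5, -0.1, 0.2, 13, 0],
    [-379, 12, 8, -0.1, 0.2, 13, 0]
  ]
}}

```text
t: 35.55
tcp_pos: [562.0, -217.0, 156.2]
orientation: [-180.0, -0.0, 77.2]
force: [0.6, 0.6, -1.0]
opening: 14.1
```

```bash
python3 - <<'E'
from h import *
plan((*slot(52,-28),108,77.4))
E
```

```text
now 35.55 [ 562.  -217.   156.2] [-180.    -0.    77.2] q [ 30.  45. -23.  98.  24.  42. -18.] F [ 0.6  0.6 -1. ] open 14.1
[ 1.  -0.3 48.2] [-0.  -0.  -0.2]
```

Request:
{"fn": "carry_out", "kwargs": {
  "series": [
    [1, 0, 6, 0, 0, 0, 0],
    [1, 0, 16, 0, 0, 0, 0],
    [1, 0, 27, 0, 0, 0, 0],
    [1, 0, 37, 0, 0, 0, 0],
    [1, 0, 44, 0, 0, 0, 0],
    [1, 0, 48, 0, 0, 0, 0],
    [1, 0, 49, 0, 0, 0, 0],
    [1, 0, 49, 0, 0, 0, 0],
    [1, 0, 49, 0, 0, 0, 0],
    [1, 0, 49, 0, 0, 0, 0]
  ]
}}

```text
t: 36.8
tcp_pos: [562.4, -216.1, 107.4]
orientation: [180.0, -0.0, 77.2]
force: [-0.0, 0.1, -1.1]
opening: 14.0
```

```bash
python3 - <<'E'
from h import *
plan((*slot(52,-28),57,77.4))
a=cv2.resize(snapshot("top")[165:280,330:435],None,fx=4,fy=4,interpolation=3)
b=cv2.resize(snapshot("scene")[130:220,250:370],None,fx=3,fy=3,interpolation=3); b=cv2.copyMakeBorder(b,0,a.shape[0]-b.shape[0],0,0,0)
cv2.imwrite("pics/hov3.png",np.hstack([a,b])[:,:,::-1])
E
```

```text
now 36.8 [ 562.4 -216.1  107.4] [180.   -0.   77.2] q [ 28.  49. -21.  99.  27.  37. -20.] F [-0.   0.1 -1.1] open 14.0
[ 0.1 -0.5 50.4] [ 0.  -0.  -0.2]
```

View pics/hov3.png

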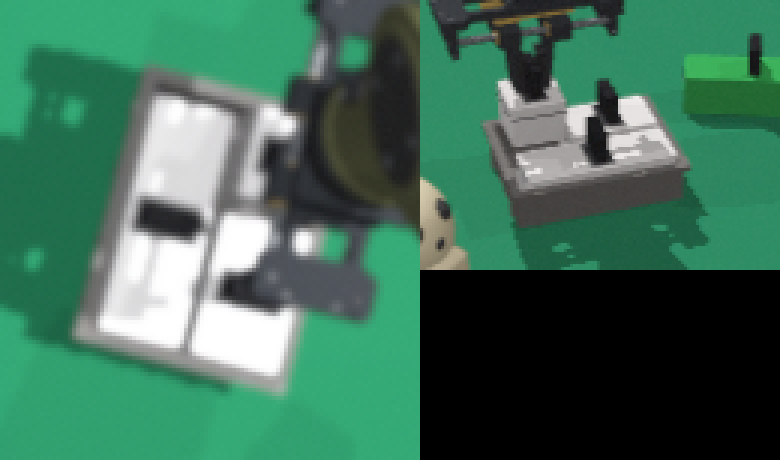

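The small case hovers over the free pocket (top crop 265,150), level and clear of both neighbours. Lowering in two stages.

Request:
{"fn": "carry_out", "kwargs": {
  "series": [
    [0, -0.5, 6, 0, 0, -0.2, 0],
    [0, -0.5, 12, 0, 0, -0.2, 0],
    [0, -0.5, 18, 0, 0, -0.2, 0],
    [0, -0.5, 24, 0, 0, -0.2, 0],
    [0, -0.5, 29, 0, 0, -0.2, 0],
    [0, -0.5, 34, 0, 0, -0.2, 0],
    [0, -0.5, 38, 0, 0, -0.2, 0],
    [0, -0.5, 41, 0, 0, -0.2, 0],
    [0, -0.5, 42, 0, 0, -0.2, 0],
    [0, -0.5, 42, 0, 0, -0.2, 0]
  ]
}}

```text
t: 38.15
tcp_pos: [561.9, -215.9, 65.4]
orientation: [180.0, -0.0, 77.4]
force: [-0.5, -0.1, -0.7]
opening: 13.5
```

Request:
{"fn": "carry_out", "kwargs": {
  "series": [
    [0, 0, 2, 0, 0, 0, 0],
    [0, 0, 4, 0, 0, 0, 0],
    [0, 0, 5.5, 0, 0, 0, 0],
    [0, 0, 7, 0, 0, 0, 0],
    [0, 0, 8, 0, 0, 0, 0],
    [0, 0, 8.5, 0, 0, 0, 0],
    [0, 0, 8.5, 0, 0, 0, 0],
    [0, 0, 8.5, 0, 0, 0, 0],
    [0, 0, 8.5, 0, 0, 0, 0],
    [0, 0, 8.5, 0, 0, 0, 0]
  ]
}}

```text
t: 39.4
tcp_pos: [561.9, -215.9, 56.9]
orientation: [180.0, -0.0, 77.4]
force: [0.1, -0.5, -1.5]
opening: 13.9
```

Request:
{"fn": "carry_out", "kwargs": {
  "series": [
    [0, 0, 0.5, 0, 0, 0, 0],
    [0, 0, 1, 0, 0, 0, 0],
    [0, 0, 1, 0, 0, 0, 0],
    [0, 0, 1, 0, 0, 0, 0.15],
    [0, 0, 1, 0, 0, 0, 0.3],
    [0, 0, 1, 0, 0, 0, 0.5],
    [0, 0, 1, 0, 0, 0, 0.5],
    [0, 0, -10, 0, 0, 0, 0.5],
    [0, 0, -40, 0, 0, 0, 0.5],
    [0, 0, -70, 0, 0, 0, 0.5]
  ]
}}

```text
t: 40.65
tcp_pos: [561.9, -215.9, 128.2]
orientation: [180.0, -0.0, 77.4]
force: [0.7, -0.2, 0.6]
opening: 44.2
```

Request:
{"fn": "carry_out", "kwargs": {
  "series": [
    [0, 0, -30, 0, 0, 0, 0.5],
    [0, 0, -60, 0, 0, 0, 0.5],
    [30, 0, -80, 0, 0, 0, 0.6],
    [80, 0, -90, 0, 0, 0, 0.8],
    [130, 0, -90, 0, 0, 0, 1],
    [180, 0, -90, 0, 0, 0, 1],
    [230, 0, -90, 0, 0, 0, 1],
    [270, 0, -90, 0, 0, 0, 1],
    [300, 0, -90, 0, 0, 0, 1],
    [310, 0, -90, 0, 0, 0, 1]
  ]
}}

```text
t: 41.9
tcp_pos: [629.2, 89.4, 219.1]
orientation: [180.0, -0.1, 77.6]
force: [0.0, -0.7, 0.4]
opening: 88.3
```

```bash
python3 - <<'E'
from h import *
plan()
t=snapshot("top");s=snapshot("scene")
a=cv2.resize(t[165:280,330:435],None,fx=4,fy=4,interpolation=3)
b=cv2.resize(s[100:240,200:380],None,fx=2,fy=2,interpolation=3); b=cv2.copyMakeBorder(b,0,a.shape[0]-b.shape[0],0,0,0)
cv2.imwrite("pics/fin.png",np.hstack([a,b])[:,:,::-1])
E
```

```text
now 41.9 [629.2  89.4 219.1] [ 1.80e+02 -1.00e-01  7.76e+01] q [  0.  43. -23.  89.  20.  53. -42.] F [ 0.  -0.7  0.4] open 88.3
```

View pics/fin.png

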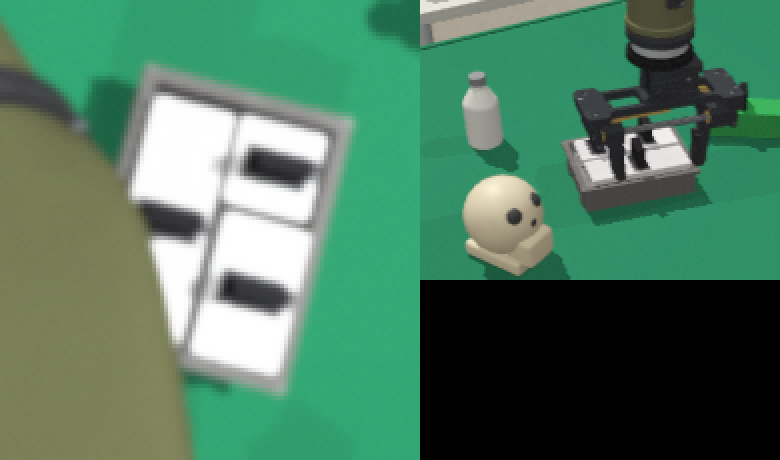

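The top crop shows all three cases flat inside the rim with even gaps, and nothing is in the gripper. The skull and bottle still stand at scene crop (505,220) and (480,110).

```bash
python3 -c "
from rig import *
print(close_job())"
```

```text
the job is handed in; nothing more can be done
None
```

All three cases are in the crate: the long one along the +y wall, with the medium and small ones end to end beside it. The gripper was open and clear of everything when I handed the job in, at about 42 s of the 72 s allowed.

- **Crate fit:** My first fit of the crate was off by about 2–2.5 mm. The medium case brushed a wall at about 6 N on the way down, and the gap left for the small case was only about 62 mm. I set the small case back down, moved the long case 5 mm towards its wall by its grip, and then put the small case in without contact.
- **Last checks:** The final picture shows three level lids inside the rim with gaps between them, and the skull and bottle still standing. The arm hid part of the long case in that picture, and the drill was out of frame; the arm never went near it.
- **Not checked:** I did not measure lid heights at the end. The long and medium cases showed floor contact in the wrist force. For the small case I only have the tool height, because it still read as hanging just above the floor. I lowered it the last 1 mm and released it without reading the force again.

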